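# Hang the tubes ready and hold the water bath open

## Robot

A 6-joint arm with a two-finger parallel gripper is mounted at the origin on the work surface. World frame = base frame: x ahead of the robot, y to its left, z up, the work surface at z = 0. Lengths are in m, angles in rad, forces in N, time in s.
With the tool pointing down it reaches from about 0.3 to 0.85 m from the base axis. Payload 5.4 kg.
Tool frame: the origin (TCP) lies between the finger pads; the fingertips stand 19 mm ahead of it and the grasp point (between the pads) is the TCP; z points along the fingers, y is the line along which they close (so a half turn about z gives the same grasp; the last joint's range is limited). The gripper opens to 85 mm and grips with 20 to 120 N. Pads are 22 mm wide; open, the fingers measure 114 mm over their backs; the gripper's body (76 mm by 85 mm) begins 54 mm behind the grasp point. The pads swing forward as they close: fully open they stand 13 mm farther back than shut.
Start: joints at [0.946, 0.158, 1.597, -0, 1.386, -0.21], TCP at [0.232, 0.526, 0.25] pointing down, gripper open.
Joint ranges: [-2.91, 2.91], [-0.94, 2.29], [0.18, 2.7], [-1.29, 4.43], [0.17, 2.64], [-3, 3]. Speed limits (rad/s): [2.57, 2.57, 3.14, 3.14, 3.14, 3.14].

## Interface

Orientations are given as a unit quaternion [x, y, z, w].
In Python, from cell import manip gives the robot as it stands.
- The arm moves only by the shell command python3 -m crank 'ROWS'. ROWS is text: rows parted by semicolons, each of 7 numbers parted by spaces: the opening, from 0 (shut) to 1 (fully open), then the shift along the tool's x, y, z in cm, then the turn, a rotation vector about the tool's x, y, z in degrees. In form: gripper dx dy dz wx wy wz; .... A call has 1 to 10 rows; each row is the pose to reach, as a shift and turn from the pose commanded when the call began, along the tool's axes at that moment; what a row does not reach only later rows make up. A row lasts 1/8 s, in which the tool goes at most 62.5 mm and 10.7 degrees, less where a joint would pass 70% of its speed; a pose out of reach is approached as far as the arm can. A call with a gripper value outside its range is refused whole. The fingers move at their own pace and stop on an object; the grip force is fixed at half the most. Time passes only in rows, so rows that repeat a pose let the fingers close. It gives the time, the measured TCP pose, the force, the opening and the grip force at its end, in the units of the state.
- manip.get_obs(): the state, without advancing time (a new reading comes with each control period).
- manip.read_camera(name): name is "scene" or "side" or "wrist"; returns a dict with "frame" (420x560x3 uint8, blue, green, red), "K" (3x3 intrinsics, pixels), "position" and "rotation" of the camera in the world; the wrist camera has in their place "mount" (4x4, takes a point from camera to tool coordinates, whose origin is the TCP and whose axes are the flange's). Camera axes: x right, y down, z forward; pixel columns grow to the right and rows downward; lengths in m; the calibration is good to about 2 mm. A picture is of the moment at which its call begins: read the wrist's pose just before it. There is no depth.
- manip.hand_in(): hands the job in; it is judged then, once.
Trained networks look in a picture, given as the dict that the camera call returned (one of the last four; its "shot" number tells which), for a name from the list of things; names that differ only in an ending like _2 or _b are one class to them, and where a whole thing is asked for, a point or a joint stands for the part that bears it (a point fixed in the world has none). Each returns a list of dicts, best first, with "score" (0 to 1); they miss things now and then, are a little off and sometimes report something else, mostly with a low value. They report only what shows in the picture. A call takes as long as a camera call. They do not tell look-alikes from the thing itself.
- manip.spot_in(picture, target): "xy" ([column, row] as shares, 0 to 1, of the picture: columns of its width, rows of its height, amid what is visible of it).
- manip.outline_of(picture, target): "region" (420x560 bool, what is visible of it) and "xy" ([column, row] as shares, 0 to 1, of the picture: columns of its width, rows of its height, amid what is visible of it).
The state is a dict: "clock": time; "joint_positions": joint angles; "qd": joint speeds; "effort": joint torques, N m; "ee_pos": TCP position; "tool_rot": TCP orientation; "ft_force": force on the tool from outside, world axes, zero at the start; "ft_torque": the same for the moment, N m; "opening": finger opening in m; "grip_force": force on a finger pad.
Only numpy, scipy, OpenCV 4.12 (cv2) and the standard library are available. Lean on these libraries where they do the work, as an engineer would, in place of code of your own. Each camera call takes 0.05 s, during which the arm holds its last target. There are 200 camera calls.

## Task

Get the tubes ready for loading: hook the three-tube carrier with the red grip onto the steel rail at the yellow band, slide it along the rail to the blue band and let go of it there, keeping it upright all the while. Then raise the water bath's lid, which falls shut by itself, to 50 degrees open and finish still holding it there with the gripper, so that a colleague can load the tubes. Leave the other things on the bench where they are.

Things in the scene. Friction and masses are not known exactly. Their poses are not given: they have to be found in the camera images.
- carrier: Loose white carrier, 0.15 to 0.31 kg, base 50 (x) x 74 (y), standing on the bench, its +x roughly away from the robot. Origin: centre of the underside. Three amber tubes in a row along y, their yellow caps reaching 72 above the underside. A spine plate 24 wide rises at x -23 to -18 to a hook (see carrier_hook) with a red grip block on top (see carrier_grip).
- carrier_hook (a point): Where the rail's axis lies when the carrier hangs home: 121 above its underside, x = y = 0, under an inverted V roof (inner peak at 128), between the spine and a lip at x +18 to +23 that hangs down to 104. Hook 24 wide in y. It is open to +x between cap tops (72) and lip (104): bring the rail in there, about 33 below this point, then lower the carrier onto it.
- carrier_grip (a point): Where to pinch the carrier across its y from above: 158 above its underside, in the red grip block, 26 (x) x 14 (y), which reaches from 130 to 178. Fingertips are then just clear of the hook's roof.
- rail: Fixed steel rail: round bar 12 thick along its y, axis 160 above the bench, 360 long between two posts at y = -180 and +180. Origin on the bench under the bar's middle; x points roughly away from the robot.
- rail_mid (a point): Middle of the rail bar, on its axis, 160 above the bench.
- yellow_band: Painted yellow band, 24 long, round the rail, where the carrier is hooked on. Origin on the rail's axis at the band's middle. Either end half of the rail may have it; it does not obstruct.
- blue_band: Painted blue band, 24 long, round the rail, in the other half: where the carrier must end. Origin on the rail's axis at the band's middle. It does not obstruct.
- bath: Fixed white water bath, 220 (x) x 260 (y) x 125 high, blue front panel at -x towards the robot. Origin: centre of its underside. A flat metal lid, 12 thick, 220 x 260, 0.3 to 0.6 kg, covers it, hinged along the far (+x) top edge.
- lid (a joint): Lid angle in rad: 0 shut, growing as the front edge rises; stop at 1.3. The lid falls shut from any angle; 50 degrees is 0.873.
- lid_hinge (a point): Middle of the lid's hinge line, which runs along the bath's y: bath x = +110, 125 high.
- lid_bar (a point): Middle of the lid's black handle, a round bar 12 thick, 120 long along the bath's y, on posts at y = -55 and +55. Lid shut: 185 in front (-x) of the hinge line and 55 above it, 43 above the lid's top face; it swings about the hinge with the lid. Pinched across x from straight above, it can turn between the pads, so the gripper may stay pointing down up to 50 degrees.
- petri_stack: Bystander, loose, to be left alone: two stacked clear petri dishes with orange agar, 88 across, 27 high. Origin: centre of its underside.
- specimen_cup: Bystander, loose, to be left alone: small white cup with blue lid, 60 across, 70 high. Origin: centre of its underside.
- media_bottle: Bystander, loose, to be left alone: green glass bottle with blue cap and paper label, 70 across, 140 high. Origin: centre of its underside.
- wash_bottle: Bystander, loose, to be left alone: white squeeze bottle with a bent spout, 68 across, 205 high. Origin: centre of its underside.
- burner: Bystander, loose, to be left alone: gas burner, grey round foot 84 across and upright metal tube, 123 high. Origin: centre of its underside.
- tube_rack: Bystander, loose, to be left alone: white rack 50 x 110 x 101 high with eight yellow-capped amber tubes in two rows; it has no hook, and is not the carrier. Origin: centre of its underside.
- pipette_bulb: Bystander, loose, to be left alone: blue pipette with red bulb lying on the bench, 125 long, 22 high. Origin: centre of its underside.
Not all that is in view belongs to the job. Leave any pink or purple look-alike of the carrier alone.

How it is judged:
By the outcome, as a careful person would: the job done as asked, in the order asked, and still so for the second after the job is handed in, while the arm keeps its last pose, push and grip.
It also fails if it takes over 59 s, if anything falls off the work surface, if the arm or the gripper's body presses on something with over 40 N, if the wrist force passes 120 N, or if a joint passes its speed limit or range.

## Working session

There is one attempt and no reset: what is moved stays moved. The work goes in short steps, Python scripts to look and compute and a shell command to move; the robot and the scene stay as the last step left them, time stands still between calls to the robot, and variables do not carry over. Pictures are saved under pics/ and viewed, at most 10 in all, crops included, and the job is handed in when it is done.

```bash
mkdir -p pics; ls; cat > h.py <<'E'
from cell import manip
import numpy as np, cv2, pickle
from scipy.spatial.transform import Rotation as R
def shoot(n):
    o=manip.get_obs(); p=manip.read_camera(n)
    if n=='wrist':
        T=np.eye(4); T[:3,:3]=R.from_quat(o['tool_rot']).as_matrix(); T[:3,3]=o['ee_pos']
        M=T@np.array(p['mount']); p['P'],p['Rm']=M[:3,3],M[:3,:3]
    else: p['P'],p['Rm']=np.array(p['position']),np.array(p['rotation'])
    return p
def ray(p,xy):
    d=np.linalg.solve(p['K'],[xy[0]*560,xy[1]*420,1]); d=p['Rm']@d
    return p['P'],d/np.linalg.norm(d)
def tri(rs):
    A=sum(np.eye(3)-np.outer(d,d) for _,d in rs); b=sum((np.eye(3)-np.outer(d,d))@c for c,d in rs)
    x=np.linalg.solve(A,b); return x,max(np.linalg.norm((np.eye(3)-np.outer(d,d))@(x-c)) for c,d in rs)
def plane(r,z): return r[0]+r[1]*(z-r[0][2])/r[1][2]
def proj(p,X):
    q=np.array(p['K'])@(p['Rm'].T@(np.asarray(X)-p['P'])); return q[:2]/q[2]
E
python3 - <<'E'
from h import *
a=shoot('scene');b=shoot('side');c=shoot('wrist')
cv2.imwrite('pics/a.png',np.vstack([a['frame']]));cv2.imwrite('pics/b.png',b['frame'])
for p,n in((a,'scene'),(b,'side')):
    print(n,p['P'].round(3))
    for t in 'carrier carrier_hook carrier_grip rail rail_mid yellow_band blue_band bath lid_hinge lid_bar tube_rack wash_bottle media_bottle'.split():
        print(t,[(round(float(r['score']),2),(np.array(r['xy'])*[560,420]).round(1).tolist()) for r in manip.spot_in(p,t)[:3]])
E
```

```text
pics
scene [ 1.124 -0.988  0.856]
carrier [(0.84, [247.1, 216.4]), (0.66, [222.3, 232.1]), (0.56, [200.9, 232.7])]
carrier_hook [(0.97, [203.0, 229.8]), (0.66, [246.3, 212.9]), (0.65, [221.4, 235.1])]
carrier_grip [(0.94, [228.4, 198.4]), (0.86, [245.9, 215.8]), (0.84, [200.9, 228.7])]
rail [(0.91, [216.9, 251.1]), (0.25, [225.2, 235.4]), (0.16, [221.5, 322.8])]
rail_mid [(0.87, [205.7, 264.6]), (0.38, [299.7, 183.0])]
yellow_band []
blue_band [(0.16, [326.6, 261.2])]
bath [(0.74, [301.8, 198.7]), (0.26, [155.7, 298.1])]
lid_hinge [(0.94, [298.8, 196.0])]
lid_bar [(0.98, [300.0, 179.4]), (0.33, [150.7, 336.0])]
tube_rack [(0.59, [329.0, 258.8]), (0.49, [301.3, 199.2]), (0.36, [222.7, 234.3])]
wash_bottle [(0.84, [151.1, 337.0]), (0.29, [215.2, 253.9])]
media_bottle [(0.73, [223.0, 323.7]), (0.22, [217.0, 253.5])]
side [0.516 0.978 1.272]
carrier [(0.86, [308.7, 196.2]), (0.75, [343.7, 250.2]), (0.6, [311.3, 232.0])]
carrier_hook [(0.85, [343.4, 253.5]), (0.82, [312.8, 203.7]), (0.71, [342.1, 208.1])]
carrier_grip [(0.91, [314.1, 232.4]), (0.65, [311.6, 197.9]), (0.63, [342.0, 208.5])]
rail [(0.91, [279.2, 192.2])]
rail_mid [(0.71, [284.8, 186.7])]
yellow_band [(0.39, [314.5, 146.5]), (0.33, [264.7, 143.7])]
blue_band []
bath [(0.77, [275.6, 285.4]), (0.55, [278.1, 274.9]), (0.53, [311.4, 198.5])]
lid_hinge [(0.72, [272.7, 284.6])]
lid_bar [(0.64, [274.6, 275.1]), (0.46, [324.5, 376.3])]
tube_rack [(0.75, [220.0, 218.8])]
wash_bottle [(0.93, [297.2, 125.3]), (0.68, [274.4, 282.8]), (0.51, [265.2, 144.7])]
media_bottle [(0.93, [264.5, 147.0])]
```

```bash
python3 - <<'E'
import cv2,numpy as np
a=cv2.imread('pics/a.png');b=cv2.imread('pics/b.png')
cv2.imwrite('pics/a2.png',cv2.resize(a[150:360,110:390],(800,600),interpolation=cv2.INTER_CUBIC))
cv2.imwrite('pics/b2.png',cv2.resize(b[90:315,165:465],(800,600),interpolation=cv2.INTER_CUBIC))
E
```

```text
(no output)
```

View pics/a2.png

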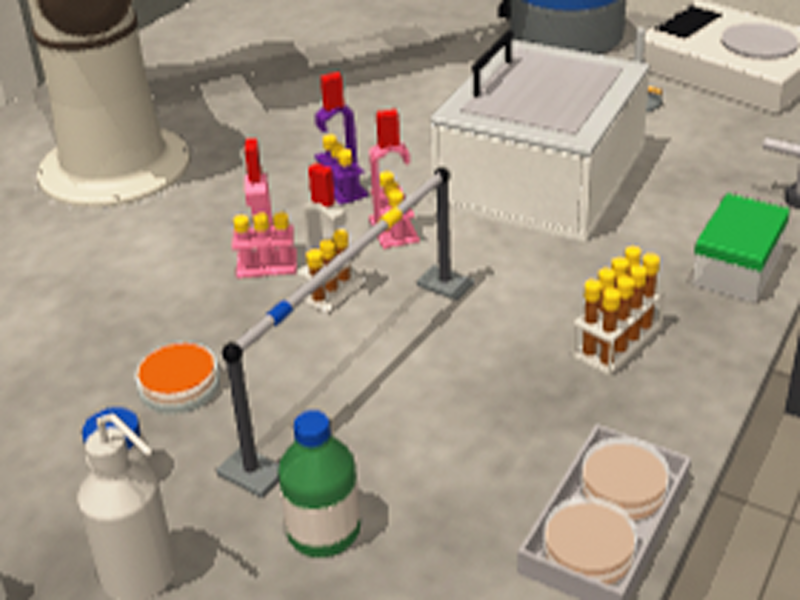

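View pics/b2.png

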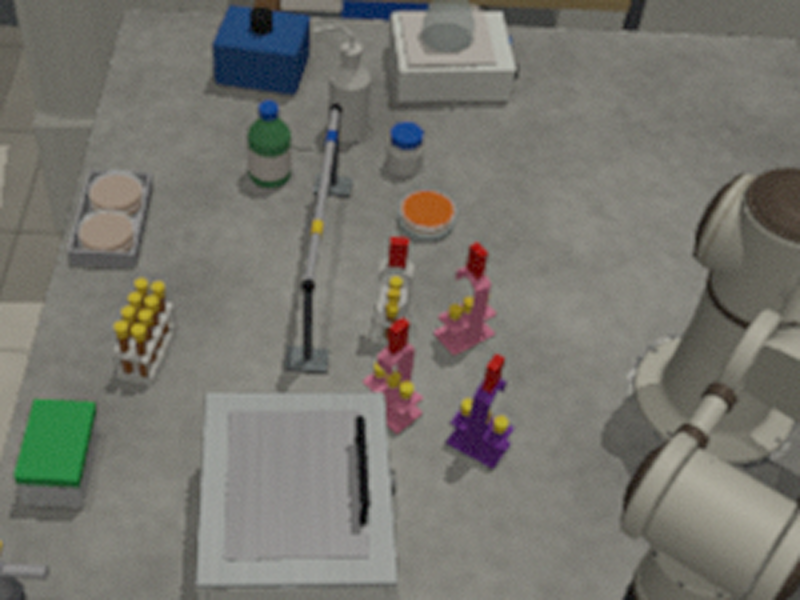

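Scene crop: four hooked carriers. Their grips are pink at (252,160), pink at (388,130), purple at (332,92) and white at (321,185). The white one is full-frame (222,215) in scene and (314,185) in side, and it fits the description (white body, three tubes). The yellow band is at scene (248,225) / side (284,175), the blue band at scene (208,260) / side (290,140), and the lid handle at scene (282,173) / side (301,266). The network hits on the bands are wrong, so I'll refine all of these by colour and check the carrier in an enlarged crop.

```bash
python3 - <<'E'
from h import *
a=shoot('scene');b=shoot('side')
def col(p,kind,c,r=14):
    f=cv2.cvtColor(p['frame'],cv2.COLOR_BGR2HSV).astype(int);H,S,V=f[...,0],f[...,1],f[...,2]
    m={'red':((H<6)|(H>174))&(S>170)&(V>90),'yel':(H>19)&(H<33)&(S>150)&(V>100),'blue':(H>100)&(H<125)&(S>140)&(V>50),'blk':(V<60)}[kind]
    y,x=np.mgrid[:420,:560]; m&=(np.hypot(x-c[0],y-c[1])<r)
    return np.array([x[m].mean()+.5,y[m].mean()+.5]),m.sum()
def both(n,k,ca,cb,r=14,rb=None):
    pa,na=col(a,k,ca,r);pb,nb=col(b,k,cb,rb or r)
    X,e=tri([ray(a,pa/[560,420]),ray(b,pb/[560,420])]); print(n,X.round(4),'err',round(e,4),na,nb,pa.round(1),pb.round(1)); return X
both('grip','red',(222.4,214.8),(314.2,184.5),9)
both('yel','yel',(247.6,225.3),(284.3,174.8),5)
both('blue','blue',(207.7,259.6),(289.9,140.3),6)
both('railendfar','blk',(191.2,273),(291,130.5),4)
both('railendnear','blk',(265,211),(280.3,197),4)
f=lambda c,k,o,s:np.array(c)/s+o
sa=2.857;sb=2.667;oa=np.array([110,150]);ob=np.array([165,90])
for n,u,v in [('barA',(477,72),(362,422)),('barB',(508,40),(362,520)),('barB?',(477,72),(362,520)),('capN',(315,258),(393,305)),('capM',(328,250),(394,296)),('capF',(341,239),(396,284)),('bathFL',(433,122),(204,396)),
 ]:
    X,e=tri([ray(a,(np.array(u)/sa+oa)/[560,420]),ray(b,(np.array(v)/sb+ob)/[560,420])]);print(n,X.round(3),round(e,3))
for n,v in [('b tl',(206,394)),('b tr',(388,394)),('b br',(395,580)),('b bl',(200,583))]:
    print(n,plane(ray(b,(np.array(v)/sb+ob)/[560,420]),.137).round(3))
for n,v in [('barL',(362,420)),('barR',(362,522))]:
    print(n,plane(ray(b,(np.array(v)/sb+ob)/[560,420]),.18).round(3))
c=a['frame'][195:265,180:273];d=b['frame'][165:235,285:378]
cv2.imwrite('pics/c.png',cv2.resize(np.hstack([c,d]),(796,300),interpolation=cv2.INTER_CUBIC))
o=manip.get_obs();print(R.from_quat(o['tool_rot']).as_matrix().round(3))
E
```

```text
Traceback (most recent call last):
  File "h.py", line 12, in ray
    d=np.linalg.solve(p['K'],[xy[0]*560,xy[1]*420,1]); d=p['Rm']@d
                                                         ~~~~~~~^~
ValueError: matmul: Input operand 1 has a mismatch in its core dimension 0, with gufunc signature (n?,k),(k,m?)->(n?,m?) (size 3 is different from 4)
```

```bash
sed -i "s/np.array(p\['rotation'\])/R.from_quat(p['rotation']).as_matrix()/" h.py; cat > m.py <<'E'
from h import *
a=shoot('scene');b=shoot('side')
def col(p,kind,c,r=14):
    f=cv2.cvtColor(p['frame'],cv2.COLOR_BGR2HSV).astype(int);H,S,V=f[...,0],f[...,1],f[...,2]
    m={'red':((H<6)|(H>174))&(S>170)&(V>90),'yel':(H>19)&(H<33)&(S>150)&(V>100),'blue':(H>100)&(H<125)&(S>140)&(V>50),'blk':(V<60)}[kind]
    y,x=np.mgrid[:420,:560]; m&=(np.hypot(x-c[0],y-c[1])<r)
    return np.array([x[m].mean()+.5,y[m].mean()+.5]),m.sum()
def both(n,k,ca,cb,r=14,rb=None):
    pa,na=col(a,k,ca,r);pb,nb=col(b,k,cb,rb or r)
    X,e=tri([ray(a,pa/[560,420]),ray(b,pb/[560,420])]); print(n,X.round(4),'err',round(e,4),na,nb,pa.round(1),pb.round(1)); return X
both('grip','red',(222.4,214.8),(314.2,184.5),9)
both('yel','yel',(247.6,225.3),(284.3,174.8),5)
both('blue','blue',(207.7,259.6),(289.9,140.3),6)
both('railendfar','blk',(191.2,273),(291,130.5),4)
both('railendnear','blk',(265,211),(280.3,197),4)
sa=2.857;sb=2.667;oa=np.array([110,150]);ob=np.array([165,90])
for n,u,v in [('barA',(477,72),(362,520)),('barB',(508,40),(362,422)),('barA2',(477,72),(362,422)),('barB2',(508,40),(362,520)),('capN',(315,258),(396,284)),('capM',(328,250),(394,296)),('capF',(341,239),(393,308))]:
    X,e=tri([ray(a,(np.array(u)/sa+oa)/[560,420]),ray(b,(np.array(v)/sb+ob)/[560,420])]);print(n,X.round(3),round(e,3))
for n,v in [('b tl',(206,394)),('b tr',(388,394)),('b br',(395,580)),('b bl',(200,583))]:
    print(n,plane(ray(b,(np.array(v)/sb+ob)/[560,420]),.137).round(3))
for n,v in [('barL',(362,420)),('barR',(362,522))]:
    print(n,plane(ray(b,(np.array(v)/sb+ob)/[560,420]),.18).round(3))
c=a['frame'][195:265,180:273];d=b['frame'][165:235,285:378]
cv2.imwrite('pics/c.png',cv2.resize(np.hstack([c,d]),(796,300),interpolation=cv2.INTER_CUBIC))
o=manip.get_obs();print(R.from_quat(o['tool_rot']).as_matrix().round(3),o['clock'])
E
python3 m.py
```

```text
grip [ 0.4435 -0.1002  0.1525] err 0.002 102 62 [222.6 214.7] [314.4 184.4]
yel [ 0.5558 -0.1289  0.1632] err 0.0033 30 16 [247.4 225.2] [284. 175.]
blue [ 0.5438 -0.32    0.1614] err 0.0044 34 11 [208.1 259.3] [289.8 140.7]
railendfar [ 0.5403 -0.3877  0.1592] err 0.0028 38 8 [191.3 273.8] [291.  130.2]
railendnear [ 0.562  -0.0245  0.1556] err 0.0027 14 22 [265.4 211.7] [280.5 197.8]
barA [0.463 0.287 0.12 ] 0.018
barB [0.501 0.232 0.212] 0.017
barA2 [0.487 0.197 0.173] 0.003
barB2 [0.478 0.32  0.163] 0.002
capN [ 0.441 -0.123  0.063] 0.002
capM [ 0.444 -0.101  0.061] 0.003
capF [ 0.446 -0.077  0.063] 0.003
b tl [0.675 0.141 0.137]
b tr [0.452 0.126 0.137]
b br [0.442 0.378 0.137]
b bl [0.653 0.395 0.137]
barL [0.484 0.198 0.18 ]
barR [0.481 0.333 0.18 ]
[[-0.915  0.403  0.   ]
 [ 0.403  0.915  0.   ]
 [ 0.     0.    -1.   ]] 1.65
```

View pics/c.png

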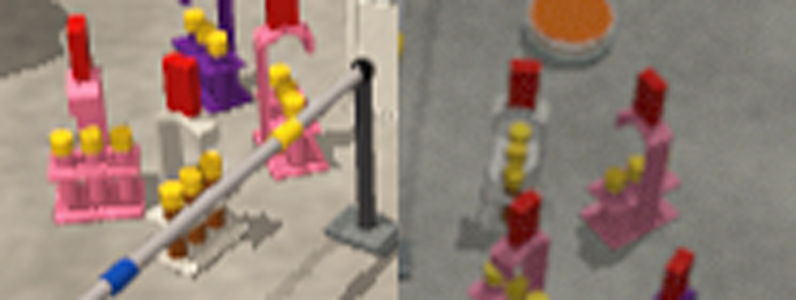

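The enlarged crop confirms it: the white-bodied carrier with amber tubes is at crop (183,85)/(523,85). It stands between the pink ones at (80,45) and (650,95) and next to the purple one. I'll move above it for wrist-camera views.

```bash
python3 -m crank '0.6 0 0 -8 0 0 0; 0.6 -40.6 -50.5 -8 0 0 -19; 0.6 -40.6 -50.5 -8 0 0 -19; 0.6 -40.6 -50.5 -8 0 0 -19; 0.6 -40.6 -50.5 -8 0 0 -19; 0.6 -40.6 -50.5 -8 0 0 -19; 0.6 -40.6 -50.5 -8 0 0 -19; 0.6 -40.6 -50.5 -8 0 0 -19; 0.6 -40.6 -50.5 -8 0 0 -19; 0.6 -40.6 -50.5 -8 0 0 -19'; python3 -m crank '0.6 0 0 0 0 0 0; 0.6 0 0 0 0 0 0;0.6 0 0 0 0 0 0'
python3 - <<'E'
from h import *
p=shoot('wrist');print(np.array(p['mount']).round(3),p['P'])
cv2.imwrite('pics/w1.png',p['frame'])
for n,X in dict(grip=(.4435,-.1,.158),yel=(.5558,-.129,.16),blue=(.5438,-.32,.16)).items(): print(n,proj(p,X))
E
```

```text
clock: 2.9
ee_pos: [0.3774, -0.0177, 0.3284]
tool_rot: [0.042, 0.999, -0.0, 0.001]
ft_force: [1.5, 0.6, -0.0]
opening: 0.0514
grip_force: 0.0
clock: 3.28
ee_pos: [0.3771, -0.0143, 0.328]
tool_rot: [0.04, 0.999, 0.0, 0.0]
ft_force: [0.1, 0.4, -0.5]
opening: 0.0513
grip_force: 0.0
[[-0.001 -0.945 -0.327  0.084]
 [ 1.    -0.001  0.001  0.001]
 [-0.002 -0.327  0.945 -0.124]
 [ 0.     0.     0.     1.   ]] [ 0.29295185 -0.00688043  0.45209377]
grip [196.26219835 260.30005076]
yel [186.1778745  354.18596699]
blue [ 12.34932339 356.97779335]
```

View pics/w1.png

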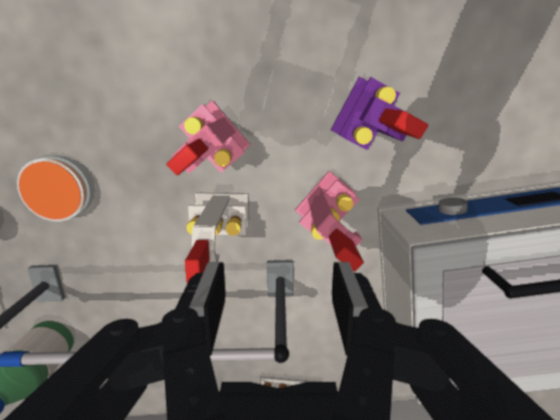

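The wrist view shows the white carrier's grip at (197,258), within about 2 px of the 3D prediction. The rail lies along row 355, with the blue band at (12,357) and the yellow one hidden by a finger. I'll shift over so the carrier and yellow band sit between the fingers.

```bash
python3 -m crank '0.6 1 -10 0 0 0 0; 0.6 1 -10 0 0 0 0; 0.6 1 -10 0 0 0 0; 0.6 1 -10 0 0 0 0'
cat > w.py <<'E'
from h import *
p=shoot('wrist')
cv2.imwrite('pics/w2.png',p['frame'])
o=manip.get_obs();print(o['ee_pos'],R.from_quat(o['tool_rot']).as_matrix().round(4))
f=cv2.cvtColor(p['frame'],cv2.COLOR_BGR2HSV).astype(int);H,S,V=f[...,0],f[...,1],f[...,2]
for n,m in dict(red=((H<6)|(H>174))&(S>170)&(V>90),yel=(H>19)&(H<33)&(S>150)&(V>100),blue=(H>100)&(H<125)&(S>140)&(V>50)).items():
    k,l,s,c=cv2.connectedComponentsWithStats(m.astype(np.uint8))
    for i in range(1,k):
        if s[i,4]>60:
            q=c[i]+.5; r=ray(p,q/[560,420]); print(n,s[i].tolist(),q.round(1),*[(z,plane(r,z)[:2].round(4)) for z in (.072,.1525,.16)])
E
python3 w.py
```

```text
clock: 3.82
ee_pos: [0.3592, -0.1133, 0.328]
tool_rot: [0.041, 0.999, 0.0, 0.0]
ft_force: [-0.1, 0.8, -0.3]
opening: 0.0511
grip_force: 0.0
[ 0.35925852 -0.113156    0.32800295] [[-9.967e-01  8.090e-02  3.000e-04]
 [ 8.090e-02  9.967e-01  3.000e-04]
 [-3.000e-04  3.000e-04 -1.000e+00]]
red [515, 124, 33, 26, 515] [530.7 137. ] (0.072, array([0.3465, 0.1751])) (0.1525, array([0.3314, 0.1156])) (0.16, array([0.33  , 0.1101]))
red [286, 150, 30, 35, 657] [300.1 167.8] (0.072, array([ 0.3604, -0.0864])) (0.1525, array([ 0.3423, -0.0905])) (0.16, array([ 0.3406, -0.0909]))
red [424, 238, 45, 42, 665] [446.1 259.1] (0.072, array([0.4943, 0.0926])) (0.1525, array([0.4479, 0.0506])) (0.16, array([0.4436, 0.0467]))
red [292, 249, 14, 43, 537] [298.4 271.2] (0.072, array([ 0.4962, -0.0969])) (0.1525, array([ 0.4494, -0.0988])) (0.16, array([ 0.445 , -0.0989]))
yel [464, 97, 21, 13, 198] [474.6 102.8] (0.072, array([0.304 , 0.1079])) (0.1525, array([0.2979, 0.0626])) (0.16, array([0.2973, 0.0584]))
yel [451, 117, 11, 14, 84] [455.8 123.2] (0.072, array([0.3242, 0.0894])) (0.1525, array([0.3138,
[... 932 characters left out ...]
62] [277.5 360. ] (0.072, array([ 0.6383, -0.1359])) (0.1525, array([ 0.5613, -0.1295])) (0.16, array([ 0.5542, -0.1289]))
yel [268, 366, 20, 4, 71] [277.5 367.9] (0.072, array([ 0.6527, -0.1371])) (0.1525, array([ 0.5727, -0.1304])) (0.16, array([ 0.5653, -0.1298]))
blue [481, 206, 79, 25, 757] [522.1 220.3] (0.072, array([0.4483, 0.1813])) (0.1525, array([0.4116, 0.1205])) (0.16, array([0.4082, 0.1149]))
blue [0, 221, 46, 40, 1438] [ 22.1 241.1] (0.072, array([ 0.4247, -0.439 ])) (0.1525, array([ 0.393 , -0.3684])) (0.16, array([ 0.3901, -0.3618]))
blue [0, 383, 5, 26, 77] [  1.8 397.5] (0.072, array([ 0.6744, -0.5552])) (0.1525, array([ 0.5898, -0.46  ])) (0.16, array([ 0.5819, -0.4512]))
```

View pics/w2.png

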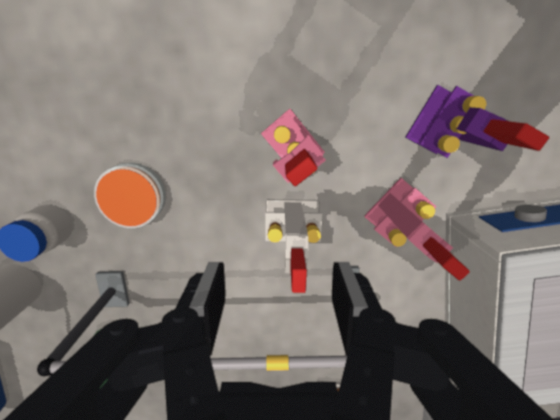

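Wrist and two-view measurements agree. The carrier centre is near (0.443,-0.0995) with yaw -6°, and the yellow band is at (0.555,-0.129,0.16). The picture shows the grip at (298,271) clear on both sides, so I'll grasp.

```bash
python3 -m crank '0.6 -8.3 2.1 5 0 0 1.4; 0.6 -8.3 2.1 5 0 0 1.4; 0.6 -8.3 2.1 10 0 0 1.4; 0.6 -8.3 2.1 14 0 0 1.4; 0.6 -8.3 2.1 17 0 0 1.4; 0.6 -8.3 2.1 17 0 0 1.4; 0.6 -8.3 2.1 17 0 0 1.4'
```

```text
clock: 4.75
ee_pos: [0.4444, -0.1001, 0.1594]
tool_rot: [0.053, 0.999, -0.0, 0.001]
ft_force: [0.5, -1.2, 0.9]
opening: 0.0511
grip_force: 0.0
```

```bash
python3 -m crank '0 0 0 0.1 0 0 0; 0 0 0 0.1 0 0 0; 0 0 0 0.1 0 0 0; 0 0 0 0.1 0 0 0'; python3 - <<'E'
from h import *
p=shoot('wrist');cv2.imwrite('pics/w3.png',p['frame'])
E
```

```text
clock: 5.25
ee_pos: [0.4443, -0.1008, 0.1581]
tool_rot: [0.054, 0.999, -0.0, 0.001]
ft_force: [0.6, 1.3, 5.6]
opening: 0.0134
grip_force: 59.5
```

View pics/w3.png

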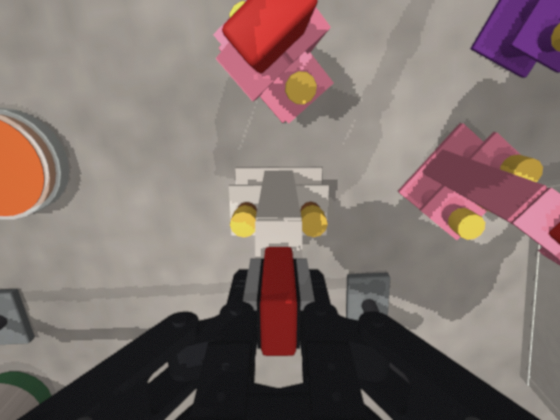

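Grasped: opening is 13.4 mm with 59.5 N, and the red block fills the gap between the pads at (280,300). Next I lift to entry height, align yaw with the rail and stop 65 mm short of it.

```bash
python3 -m crank '0 0 0 -2 0 0 0; 0 0 0 -4.5 0 0 0; 0 0 0 -7.2 0 0 0; 0 -2.5 -1 -7.2 0 0 -1.4; 0 -4.9 -1.9 -7.2 0 0 -2.7; 0 -4.9 -1.9 -7.2 0 0 -2.7; 0 -4.9 -1.9 -7.2 0 0 -2.7; 0 -4.9 -1.9 -7.2 0 0 -2.7'; cat > v.py <<'E'
from h import *
p=shoot('wrist')
o=manip.get_obs();T=R.from_quat(o['tool_rot']).as_matrix();e=np.array(o['ee_pos']);print(e.round(4),T[:2,:2].round(4).tolist())
f=cv2.cvtColor(p['frame'],cv2.COLOR_BGR2HSV).astype(int);H,S,V=f[...,0],f[...,1],f[...,2]
m=(H>19)&(H<33)&(S>150)&(V>100)
k,l,s,c=cv2.connectedComponentsWithStats(m.astype(np.uint8))
for i in range(1,k):
    if s[i,4]>60:
        r=ray(p,(c[i]+.5)/[560,420]);print(s[i].tolist(),'cap rel tcp (tool)',(T.T@(plane(r,e[2]-.158+.068)-e)).round(4),'as band',plane(r,.16).round(4))
cv2.imwrite('pics/v.png',p['frame'])
a=shoot('scene');b=shoot('side')
cv2.imwrite('pics/v2.png',np.hstack([cv2.resize(a['frame'][175:295,170:300],(400,370),interpolation=2),cv2.resize(b['frame'][115:235,240:370],(400,370),interpolation=2)]))
def reds(q,box):
    f=cv2.cvtColor(q['frame'],cv2.COLOR_BGR2HSV).astype(int);m=(((f[...,0]<6)|(f[...,0]>174))&(f[...,1]>170)&(f[...,2]>90)).astype(np.uint8)
E
python3 v.py
```

```text
clock: 6.3
ee_pos: [0.4893, -0.1241, 0.2285]
tool_rot: [0.03, 1.0, 0.0, -0.001]
ft_force: [0.1, -0.0, -3.5]
opening: 0.0135
grip_force: 58.7
[ 0.4895 -0.1242  0.2287] [[-0.9982, 0.0604], [0.0604, 0.9982]]
[527, 0, 31, 9, 179] cap rel tcp (tool) [0.1317 0.1485 0.0901] as band [0.3708 0.0171 0.16  ]
[316, 13, 24, 28, 521] cap rel tcp (tool) [0.12   0.0296 0.0901] as band [ 0.3748 -0.0904  0.16  ]
[490, 95, 24, 5, 81] cap rel tcp (tool) [0.0814 0.1383 0.0901] as band [0.4154 0.0052 0.16  ]
[462, 129, 27, 11, 186] cap rel tcp (tool) [0.059  0.1256 0.0901] as band [ 0.4348 -0.0074  0.16  ]
[441, 140, 27, 22, 458] cap rel tcp (tool) [0.049  0.1147 0.0901] as band [ 0.4432 -0.0178  0.16  ]
[231, 205, 25, 30, 576] cap rel tcp (tool) [ 0.001  -0.0226  0.09  ] as band [ 0.4789 -0.1438  0.16  ]
[302, 205, 25, 30, 584] cap rel tcp (tool) [0.0008 0.0255 0.09  ] as band [ 0.4817 -0.1006  0.16  ]
```

View pics/v2.png

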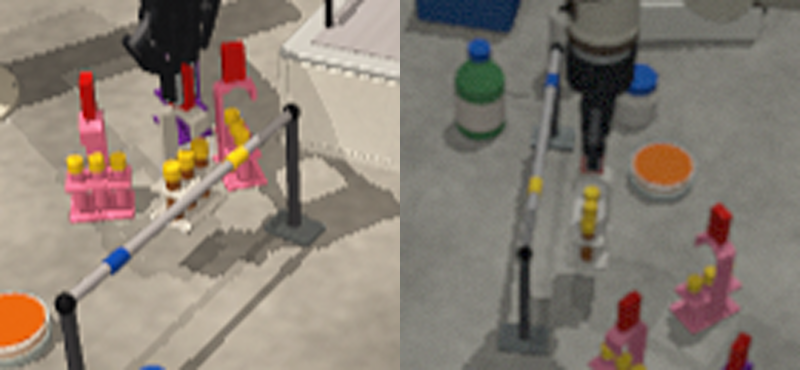

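Views show the carrier hanging upright in front of the rail, with caps at scene crop (185,160), behind the rail line, and the yellow band at (238,157). Caps are within 1.5 mm of where they should be relative to the TCP. Forward now, then lower partway.

```bash
python3 -m crank '0 -2.5 -0.1 0 0 0 0; 0 -5 -0.2 0 0 0 0; 0 -6.7 -0.2 0 0 0 0; 0 -6.7 -0.2 0 0 0 0; 0 -6.7 -0.2 0 0 0 0; 0 -6.7 -0.2 0 0 0 0;0 -6.7 -0.2 1.2 0 0 0; 0 -6.7 -0.2 2 0 0 0; 0 -6.7 -0.2 2 0 0 0'; python3 - <<'E'
from h import *
a=shoot('scene');b=shoot('side')
cv2.imwrite('pics/x.png',np.hstack([cv2.resize(a['frame'][185:285,180:288],(400,370),interpolation=2),cv2.resize(b['frame'][115:215,240:348],(400,370),interpolation=2)]))
E
```

```text
clock: 7.58
ee_pos: [0.556, -0.1302, 0.2074]
tool_rot: [0.03, 1.0, 0.001, -0.001]
ft_force: [0.3, 0.1, -3.1]
opening: 0.0133
grip_force: 58.6
```

View pics/x.png

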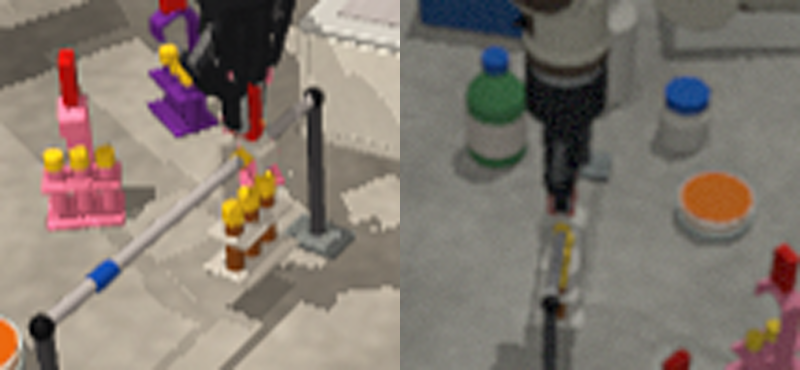

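The rail now passes under the hook at the yellow band (scene crop (243,160)), with the tubes in front and below. Next, seat it.

```bash
python3 -m crank '0 0 0 0.4 0 0 0; 0 0 0 0.7 0 0 0; 0 0 0 0.9 0 0 0; 0 0 0 0.9 0 0 0; 0 0 0 0.9 0 0 0'
```

```text
clock: 8.3
ee_pos: [0.557, -0.1306, 0.2001]
tool_rot: [0.03, 1.0, -0.0, 0.0]
ft_force: [0.7, 0.2, -2.7]
opening: 0.0133
grip_force: 58.6
```

```bash
python3 -m crank '0 0 0 0.2 0 0 0; 0 0 0 0.3 0 0 0; 0 0 0 0.3 0 0 0; 0 0 0 0.3 0 0 0'
```

```text
clock: 8.8
ee_pos: [0.557, -0.1306, 0.1976]
tool_rot: [0.03, 1.0, -0.0, 0.0]
ft_force: [-2.0, 0.2, 4.6]
opening: 0.0133
grip_force: 59.5
```

Seated: the force changed from -2.7 to +4.6 N. Now slide along the rail.

```bash
python3 -m crank '0 0 -1.5 0 0 0 0; 0 0 -4 0 0 0 0; 0 0 -6.5 0 0 0 0; 0 0 -9 0 0 0 0; 0 0 -9 0 0 0 0; 0 0 -9 0 0 0 0'; python3 - <<'E'
from h import *
p=shoot('wrist');f=cv2.cvtColor(p['frame'],cv2.COLOR_BGR2HSV).astype(int);H,S,V=f[...,0],f[...,1],f[...,2]
m=(H>100)&(H<125)&(S>140)&(V>50)
k,l,s,c=cv2.connectedComponentsWithStats(m.astype(np.uint8))
for i in range(1,k):
    if s[i,4]>60: print(s[i].tolist(),plane(ray(p,(c[i]+.5)/[560,420]),.16).round(4))
E
```

```text
clock: 9.55
ee_pos: [0.5513, -0.2209, 0.1973]
tool_rot: [0.03, 1.0, -0.001, 0.0]
ft_force: [-3.6, -3.1, 3.3]
opening: 0.0133
grip_force: 59.8
[66, 244, 53, 28, 1240] [ 0.5462 -0.3218  0.16  ]
[0, 345, 53, 49, 1917] [ 0.6197 -0.381   0.16  ]
```

```bash
python3 -m crank '0 0 -1.5 0 0 0 0; 0 0 -4 0 0 0 0; 0 0.05 -6.5 0 0 0 0; 0 0.05 -9 0 0 0 0; 0 0.1 -10.1 0 0 0 0; 0 0.1 -10.1 0 0 0 0; 0 0.1 -10.1 0 0 0 0'; python3 - <<'E'
from h import *
a=shoot('scene');b=shoot('side');p=shoot('wrist')
cv2.imwrite('pics/y.png',np.hstack([cv2.resize(q,(266,270),interpolation=2) for q in (a['frame'][205:295,150:240],b['frame'][90:180,240:330],p['frame'])]))
E
```

```text
clock: 10.48
ee_pos: [0.5447, -0.3211, 0.197]
tool_rot: [0.03, 1.0, -0.001, 0.0]
ft_force: [-0.6, -2.6, 1.3]
opening: 0.0136
grip_force: 59.5
```

View pics/y.png

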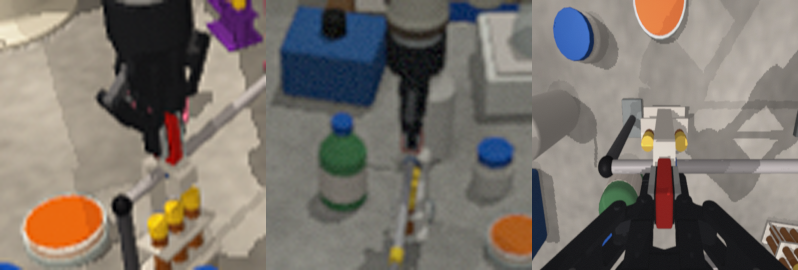

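The hook covers the blue band (scene crop (170,170)) and hangs upright. Release and rise.

```bash
python3 -m crank '0.35 0 0 0 0 0 0; 0.35 0 0 0 0 0 0; 0.35 0 0 0 0 0 0; 0.35 0 0 0 0 0 0; 0.35 0 0 -1 0 0 0; 0.35 0 0 -3 0 0 0; 0.35 0 0 -7 0 0 0; 0.35 0 0 -12 0 0 0; 0.35 0 0 -12 0 0 0; 0.35 0 0 -12 0 0 0'; python3 - <<'E'
from h import *
a=shoot('scene');b=shoot('side');p=shoot('wrist')
cv2.imwrite('pics/z.png',np.hstack([cv2.resize(q,(266,270),interpolation=2) for q in (a['frame'][205:295,150:240],b['frame'][90:180,240:330],p['frame'])]))
c=b['frame'][240:315,235:335]
cv2.imwrite('pics/lid.png',cv2.resize(c,(800,600),interpolation=2))
def red(q,x0,x1,y0,y1):
    f=cv2.cvtColor(q['frame'],cv2.COLOR_BGR2HSV).astype(int)[y0:y1,x0:x1];m=((f[...,0]<6)|(f[...,0]>174))&(f[...,1]>170)&(f[...,2]>90)
    y,x=np.nonzero(m);return np.array([x.mean()+x0+.5,y.mean()+y0+.5]),len(x)
ra,rb=red(a,190,225,230,270),red(b,270,310,110,160);print(ra,rb,tri([ray(q,r[0]/[560,420]) for q,r in((a,ra),(b,rb))]))
E
```

```text
clock: 11.88
ee_pos: [0.5444, -0.3212, 0.3178]
tool_rot: [0.03, 1.0, -0.0, 0.0]
ft_force: [0.6, -0.6, -1.4]
opening: 0.0302
grip_force: 0.0
(array([205.74675325, 249.96103896]), 154) (array([289.81578947, 134.5877193 ]), 57) (array([ 0.54267022, -0.3203717 ,  0.19291717]), np.float64(0.002249562330216201))
```

View pics/z.png

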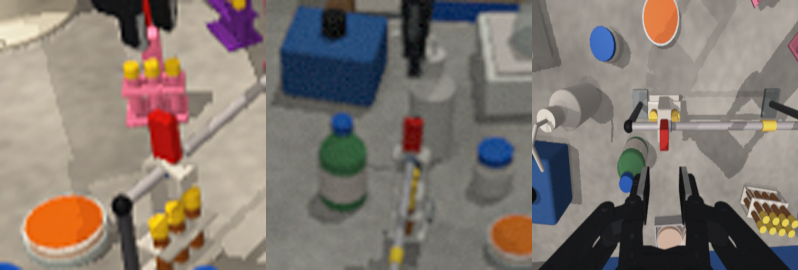

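The carrier hangs alone at the blue band (grip at z=0.193, y=-0.320, matching the band), and nothing nearby was disturbed. On to the lid: first, which way should the wrist turn?

```bash
python3 - <<'E'
from h import *
o=manip.get_obs();print(np.round(o['joint_positions'],3),o['ee_pos'],R.from_quat(o['tool_rot']).as_matrix().round(4)[:2,:2].tolist())
E
```

```text
[-0.724  0.273  1.337  0.     1.535 -2.234] [ 0.54381032 -0.32072228  0.31540358] [[-0.9982, 0.0605], [0.0605, 0.9982]]
```

```bash
python3 -m crank '0.6 2 10 -6.5 0 0 10; 0.6 10.2 63.6 -6.5 0 0 83; 0.6 10.2 63.6 -6.5 0 0 83; 0.6 10.2 63.6 -6.5 0 0 83; 0.6 10.2 63.6 -6.5 0 0 83; 0.6 10.2 63.6 -6.5 0 0 83; 0.6 10.2 63.6 -6.5 0 0 83; 0.6 10.2 63.6 -6.5 0 0 83; 0.6 10.2 63.6 -6.5 0 0 83; 0.6 10.2 63.6 -6.5 0 0 83'
python3 -m crank '0.6 0 0 0 0 0 0;0.6 0 0 0 0 0 0;0.6 0 0 0 0 0 0'; python3 - <<'E'
from h import *
o=manip.get_obs();print(np.round(o['joint_positions'],3),R.from_quat(o['tool_rot']).as_matrix().round(3)[:2,:2].tolist())
E
```

```text
clock: 13.28
ee_pos: [0.4862, 0.262, 0.3778]
tool_rot: [0.685, 0.728, -0.001, -0.0]
ft_force: [0.5, -0.2, -0.2]
opening: 0.0514
grip_force: 0.0
clock: 13.65
ee_pos: [0.4873, 0.2589, 0.3783]
tool_rot: [0.686, 0.728, -0.001, -0.0]
ft_force: [0.0, -0.7, -0.2]
opening: 0.0515
grip_force: 0.0
[ 0.269  0.047  1.468 -0.     1.628  0.21 ] [[-0.06, 0.998], [0.998, 0.06]]
```

```bash
cat > bar.py <<'E'
from h import *
import sys
def seg(p,t='lid_bar'):
    r=manip.outline_of(p,t)
    return r
p=shoot('wrist');o=manip.get_obs();print(np.round(o['ee_pos'],4))
V=p['frame'].max(2)
for r in manip.outline_of(p,'lid_bar')[:2]:
    m=r['region'];y,x=np.nonzero(m);print('net',round(r['score'],2),np.array(r['xy'])*[560,420],x.min(),x.max(),y.min(),y.max())
    d=m&(V<70);print('dark',d.sum())
# dark runs per row between fingers
for row in range(20,400,20):
    xs=np.nonzero(V[row]<60)[0]; runs=np.split(xs,np.nonzero(np.diff(xs)>1)[0]+1) if len(xs) else []
    print(row,[(int(q[0]),int(q[-1])) for q in runs if len(q)>2])
for n,X in dict(c=(.4815,.258,.18),L=(.478,.318,.18),R=(.485,.198,.18)).items(): print(n,proj(p,X).round(1))
cv2.imwrite(sys.argv[1],p['frame'])
E
python3 bar.py pics/l1.png
```

```text
[0.4873 0.2589 0.3785]
net 0.57 [456.624 315.882] 424 491 292 348
dark 58
20 []
40 []
60 []
80 []
100 [(556, 559)]
120 []
140 [(270, 280)]
160 [(270, 280)]
180 [(271, 280)]
200 [(271, 281)]
220 [(272, 281)]
240 [(273, 280)]
260 []
280 [(189, 200), (212, 223), (333, 344), (357, 367), (549, 559)]
300 [(180, 191), (205, 224), (332, 351), (365, 376), (541, 559)]
320 [(118, 133), (162, 219), (309, 314), (338, 394), (423, 442), (534, 554)]
340 [(90, 214), (312, 318), (343, 466), (526, 546)]
360 [(68, 209), (314, 321), (347, 488), (519, 538)]
380 [(47, 104), (108, 159), (165, 214), (316, 324), (342, 392), (398, 448), (453, 530)]
c [272.4 182.9]
L [272.1 121. ]
R [272.7 237.9]
```

```bash
python3 -m crank '0.6 7 0 0 0 0 0;0.6 7 0 0 0 0 0;0.6 7 0 0 0 0 0'; python3 bar.py pics/l2.png
```

```text
clock: 14.12
ee_pos: [0.4829, 0.3296, 0.3786]
tool_rot: [0.685, 0.729, -0.0, 0.0]
ft_force: [0.0, -0.6, -0.3]
opening: 0.0513
grip_force: 0.0
[0.483  0.3291 0.3787]
net 0.95 [333.704 210.294] 242 446 119 324
dark 1071
20 []
40 [(361, 363)]
60 []
80 []
100 []
120 []
140 [(547, 559)]
160 [(547, 551)]
180 []
200 [(270, 280)]
220 [(271, 280)]
240 [(271, 280)]
260 [(272, 280)]
280 [(187, 200), (212, 223), (272, 280), (333, 344), (357, 367)]
300 [(177, 191), (205, 224), (333, 351), (365, 376), (551, 559)]
320 [(118, 133), (162, 219), (338, 394), (424, 439), (534, 554)]
340 [(90, 214), (343, 467), (527, 546)]
360 [(68, 210), (308, 313), (347, 489), (519, 538)]
380 [(47, 104), (108, 158), (165, 214), (310, 317), (342, 392), (398, 450), (452, 530)]
c [272.7 246.9]
L [272.6 193.1]
R [272.8 295.2]
```

```bash
python3 - <<'E'
from h import *
def cam(f,e):
    p=dict(CAL); return p
c=shoot('wrist'); M=np.array(c['mount'])
o=manip.get_obs();Rt=R.from_quat(o['tool_rot']).as_matrix()
rs={}
for f,e in(('pics/l1.png',(.4873,.2589,.3785)),('pics/l2.png',tuple(o['ee_pos']))):
    im=cv2.imread(f);d=im.max(2)<75;d[:,:262]=0;d[:,290:]=0
    n,l,s,ce=cv2.connectedComponentsWithStats(d.astype(np.uint8));i=1+np.argmax(s[1:,4]);y,x=np.nonzero(l==i);print(s[i])
    for k,rr in(('top',y.min()),('bot',y.max()+1)):
        cx=x[abs(y-rr)<14].mean()+.5
        T=np.eye(4);T[:3,:3]=Rt;T[:3,3]=e;Q=T@M;q=dict(K=c['K'],P=Q[:3,3],Rm=Q[:3,:3]);rs.setdefault(k,[]).append(ray(q,(cx/560,rr/420)))
for k in rs:print(k,*tri(rs[k]),[plane(r,.18).round(4) for r in rs[k]])
a=shoot('scene');b=shoot('side')
for q in(a,b):
    for r in manip.outline_of(q,'lid_bar')[:1]:
        y,x=np.nonzero(r['region'] & (q['frame'].max(2)<70)); print(r['score'],len(x),x.mean() if len(x) else 0,y.mean() if len(x) else 0,x.min(),x.max(),y.min(),y.max())
E
```

```text
[ 269  122   13  121 1307]
[ 270  187   12  113 1094]
top [0.48126485 0.31465881 0.1470037 ] 0.00023334499781203403 [array([0.4811, 0.3173, 0.18  ]), array([0.4812, 0.3238, 0.18  ])]
bot [0.48977399 0.19493167 0.18555218] 0.0002774383164928488 [array([0.4902, 0.1923, 0.18  ]), array([0.4897, 0.1911, 0.18  ])]
0.64 84 281.8690476190476 169.8452380952381 275 289 161 183
0.85 122 300.38524590163934 265.8360655737705 298 302 246 286
```

Handle: measured bar centre near (0.485,0.256), z about 0.18–0.185 (text 0.180), and yaw about 4° (tool 3.6°). These are consistent, so I'll descend and pinch.

```bash
python3 -m crank '0.6 -7.3 -0.3 4 0 0 -0.4; 0.6 -7.3 -0.3 8 0 0 -0.4; 0.6 -7.3 -0.3 12 0 0 -0.4; 0.6 -7.3 -0.3 16 0 0 -0.4; 0.6 -7.3 -0.3 18 0 0 -0.4; 0.6 -7.3 -0.3 19.7 0 0 -0.4; 0.6 -7.3 -0.3 19.7 0 0 -0.4; 0.6 -7.3 -0.3 19.7 0 0 -0.4'; python3 -m crank '0 0 0 0 0 0 0; 0 0 0 0 0 0 0; 0 0 0 0 0 0 0; 0 0 0 0 0 0 0; 0 0 0 0 0 0 0'
```

```text
clock: 15.48
ee_pos: [0.485, 0.2572, 0.183]
tool_rot: [0.682, 0.731, 0.001, 0.001]
ft_force: [-0.5, 0.6, 0.8]
opening: 0.0513
grip_force: 0.0
clock: 16.1
ee_pos: [0.4845, 0.2572, 0.1826]
tool_rot: [0.682, 0.731, 0.0, 0.0]
ft_force: [-0.8, -1.2, 6.3]
opening: 0.01
grip_force: 58.7
```

```bash
python3 -m crank '0 0 0.2 -0.8 0 0 0; 0 0 0.56 -1.6 0 0 0; 0 0 0.9 -2.35 0 0 0; 0 0 1.24 -3.14 0 0 0; 0 0 1.24 -3.14 0 0 0; 0 0 1.24 -3.14 0 0 0'
```

```text
clock: 16.85
ee_pos: [0.4961, 0.258, 0.2132]
tool_rot: [0.682, 0.731, -0.0, -0.0]
ft_force: [-5.6, 1.6, -0.1]
opening: 0.0102
grip_force: 58.7
```

```bash
python3 -m crank '0 0 0.8 -1.47 0 0 0; 0 0 1.77 -2.87 0 0 0; 0 0 2.8 -4.17 0 0 0; 0 0 4.0 -5.38 0 0 0; 0 0 4.0 -5.38 0 0 0; 0 0 4.0 -5.38 0 0 0'
cat > lid.py <<'E'
from h import *
import sys
a=shoot('scene');b=shoot('side');cv2.imwrite(sys.argv[1]+'a.png',a['frame']);cv2.imwrite(sys.argv[1]+'b.png',b['frame'])
o=manip.get_obs();e=np.array(o['ee_pos']);print(e.round(4))
for q,n in((a,'scene'),(b,'side')):
    for t in('lid','lid_bar'):
        for r in manip.outline_of(q,t)[:1]:
            y,x=np.nonzero(r['region']);print(n,t,round(r['score'],2),len(x),x.min(),x.max(),y.min(),y.max())
    cx=np.array([.5555,.26,0]);ps=np.deg2rad(3.8);ux=np.array([np.cos(ps),np.sin(ps),0]);uy=np.array([-np.sin(ps),np.cos(ps),0])
    for th in(0,10,20,30,40,50):
        h=cx+.11*ux+[0,0,.125];t=np.deg2rad(th);L=[proj(q,h+.22*(-np.cos(t)*ux+np.array([0,0,np.sin(t)]))+s*.13*uy).round(0).tolist() for s in(-1,1)]
        print(n,th,L)
E
python3 lid.py pics/q1
```

```text
clock: 17.6
ee_pos: [0.5363, 0.261, 0.2702]
tool_rot: [0.682, 0.731, 0.0, -0.0]
ft_force: [-11.7, 0.8, 7.3]
opening: 0.0093
grip_force: 59.5
[0.5362 0.261  0.27  ]
scene lid 0.86 2215 268 337 145 203
scene lid_bar 0.95 2261 268 338 145 204
scene 0 [[259.0, 193.0], [286.0, 165.0]]
scene 10 [[260.0, 184.0], [287.0, 157.0]]
scene 20 [[262.0, 175.0], [289.0, 149.0]]
scene 30 [[265.0, 167.0], [293.0, 141.0]]
scene 40 [[271.0, 160.0], [298.0, 135.0]]
scene 50 [[278.0, 154.0], [305.0, 129.0]]
side lid 0.68 3916 237 304 232 309
side lid_bar 0.57 3914 237 303 232 309
side 0 [[310.0, 239.0], [314.0, 311.0]]
side 10 [[309.0, 232.0], [314.0, 305.0]]
side 20 [[307.0, 225.0], [312.0, 298.0]]
side 30 [[302.0, 218.0], [306.0, 292.0]]
side 40 [[296.0, 211.0], [299.0, 286.0]]
side 50 [[287.0, 206.0], [289.0, 281.0]]
```

The lid follows (about 30°). The radial push is 14 N, so I'll bias the arc outward about 2 mm.

```bash
python3 -m crank '0 0 -0.1 -0.2 0 0 0; 0 0 1.1 -1.3 0 0 0; 0 0 2.5 -2.3 0 0 0; 0 0 3.9 -3.2 0 0 0; 0 0 3.9 -3.2 0 0 0; 0 0 3.9 -3.2 0 0 0'
```

```text
clock: 18.65
ee_pos: [0.5762, 0.2639, 0.3012]
tool_rot: [0.682, 0.731, 0.002, 0.001]
ft_force: [-4.0, 2.5, 4.4]
opening: 0.0098
grip_force: 60.0
```

```bash
python3 -m crank '0 0 0.7 -0.4 0 0 0; 0 0 1.45 -0.7 0 0 0; 0 0 1.45 -0.7 0 0 0; 0 0 1.45 -0.7 0 0 0'; python3 lid.py pics/q2; python3 - <<'E'
from h import *
# bright light-grey lid edge check: diff vs closed images near the front corner
for n in('a','b'):
    i0=cv2.imread(f'pics/{n}.png').astype(int);i1=cv2.imread(f'pics/q1{n}.png').astype(int);i2=cv2.imread(f'pics/q2{n}.png').astype(int)
    m=(abs(i2-i0).max(2)>25).astype(np.uint8);m[:, :225]=0;m[:,350:]=0
    k,l,s,c=cv2.connectedComponentsWithStats(m);print(n,[x.tolist() for x in s[1:] if x[4]>150])
a=cv2.imread('pics/q2a.png');g=a.min(2)
for r in range(120,206,6): print(r,' '.join(f'{v:3d}' for v in g[r,255:345:3]))
E
```

```text
clock: 19.15
ee_pos: [0.5896, 0.2649, 0.308]
tool_rot: [0.682, 0.731, 0.001, -0.0]
ft_force: [-5.4, 2.9, 4.6]
opening: 0.0092
grip_force: 60.1
[0.5896 0.2649 0.308 ]
scene lid 0.77 2096 281 338 134 203
scene lid_bar 0.87 2139 280 337 135 204
scene 0 [[259.0, 193.0], [286.0, 165.0]]
scene 10 [[260.0, 184.0], [287.0, 157.0]]
scene 20 [[262.0, 175.0], [289.0, 149.0]]
scene 30 [[265.0, 167.0], [293.0, 141.0]]
scene 40 [[271.0, 160.0], [298.0, 135.0]]
scene 50 [[278.0, 154.0], [305.0, 129.0]]
side lid 0.77 3031 236 288 206 309
side 0 [[310.0, 239.0], [314.0, 311.0]]
side 10 [[309.0, 232.0], [314.0, 305.0]]
side 20 [[307.0, 225.0], [312.0, 298.0]]
side 30 [[302.0, 218.0], [306.0, 292.0]]
side 40 [[296.0, 211.0], [299.0, 286.0]]
side 50 [[287.0, 206.0], [289.0, 281.0]]
a [[225, 27, 112, 179, 8237], [326, 191, 24, 40, 219], [225, 242, 21, 18, 160]]
b [[302, 125, 48, 52, 1182], [237, 129, 83, 182, 7567], [298, 193, 20, 31, 199], [225, 291, 125, 73, 2338], [336, 395, 14, 22, 177]]
120 129  94  70 119 134 133 135  78  73  74  75  78 155  17  49  82  24  21  23  23  22  19  44  67 106 154 149 15
[... 1045 characters left out ...]
 124 119 157 145 167 164 141 149 147 143 147 145 148 145 113 124 138 133 138 143
180 156 161 161 162 159 161 206 188 122 125 126 123 154 157 140 171 164 156 149 148 143 148 143 143 159 171 136 122 117 152
186 108 106 109 113 162 214 124 127 124 126  96  97   0   2 103 101 148 165 165 143 147 145 146 171 169 150 122 129 118 129
192 103 104 148 235 126 129 123 125 121 165 128   8  76 160 159 163 163 141 171 166 158 145 171 171 117 121 123 103 104 133
198 137 139 182 180 178 175 173 173 216 227 221 198 156 159 156 159 162  95  98 148 166 164 176 125 123 125 128 105 106 106
204 140 138 185 179 176 177 178 174 175 173 172 170 171 171 172 169 166 183 186 226 119 147 127 123 125 125 116 103 104 104
```

The kinematic estimate is 49.6°. The side outline (x max 288, y min 206) and the scene lid corner (281,154, with the same +3 px bias as at 30°) both match 50°. I'll hold briefly, check stability and the carrier, then hand in.

```bash
python3 -m crank '0 0 0 0 0 0 0; 0 0 0 0 0 0 0; 0 0 0 0 0 0 0; 0 0 0 0 0 0 0; 0 0 0 0 0 0 0; 0 0 0 0 0 0 0; 0 0 0 0 0 0 0; 0 0 0 0 0 0 0'; python3 - <<'E'
from h import *
a=shoot('scene');b=shoot('side')
def red(q,x0,x1,y0,y1):
    f=cv2.cvtColor(q['frame'],cv2.COLOR_BGR2HSV).astype(int)[y0:y1,x0:x1];m=((f[...,0]<6)|(f[...,0]>174))&(f[...,1]>170)&(f[...,2]>90)
    y,x=np.nonzero(m);return np.array([x.mean()+x0+.5,y.mean()+y0+.5])
r=[(a,red(a,190,225,230,270)),(b,red(b,270,310,110,160))];print(tri([ray(q,x/[560,420]) for q,x in r]))
for q in manip.outline_of(b,'lid')[:1]: y,x=np.nonzero(q['region']);print(x.max(),y.min())
E
```

```text
clock: 20.45
ee_pos: [0.5895, 0.2649, 0.308]
tool_rot: [0.682, 0.731, 0.001, -0.0]
ft_force: [-6.5, 2.6, 4.0]
opening: 0.0101
grip_force: 60.1
(array([ 0.54305001, -0.32050071,  0.19321728]), np.float64(0.002107517549993913))
288 206
```

```bash
python3 -c "
from cell import manip
print(manip.hand_in())"
```

```text
the job is handed in; nothing more can be done
None
```

The white carrier was hooked on at the yellow band, slid to the blue band and released upright there, and the gripper is still holding the lid at about 50° by my measurements; the job is handed in at about 20.5 s, with no verdict shown.

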